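# Stand the glue up and hold the tool chest open

## Task

A joiner with full hands wants to put the glue and his chisels away in the tool chest. First stand the toppled glue bottle upright on the bench and let go of it, then lift the chest's lid to 45 degrees and finish while holding it still at that angle, since it falls shut by itself. Leave the mallet, the chisel on the bench and the try square where they lie.

Things in the scene. Friction and masses are not known exactly. Their poses are not given: they have to be found in the camera images.
- bottle: White glue bottle, about 0.25 kg. Flat-sided body 40 (its x) by 50 (y) by 105 mm (z), then a neck 26 mm wide, 15 mm long, and a grey nozzle 25 mm long tapering from 20 to 7 mm; 145 mm in all. Origin: centre of its base; z runs from base to nozzle tip. It starts lying on a 50 by 105 mm side: z and y level, x pointing down, origin 20 mm above the bench.
- chest: Wooden tool chest fixed to the bench, 180 mm deep (x) by 220 mm wide (y) by 90 mm high without the lid. Origin: centre of its underside; x points from its front (near the robot) to the hinge at the back, z up.
- lid_handle (a point): Mid-point of the dark steel bar handle on top of the lid: a round bar 11 mm thick and 100 mm long, parallel to the chest's y axis, on a short post at each end, 35 mm off the lid's top face, 30 mm from its front edge. Axes turn with the lid: y along the bar, z away from the lid's face.
- lid_hinge (a point): Mid-point of the lid's hinge line, at the top of the chest's back edge (90 mm above the bench), parallel to the chest's y axis. With the lid shut the handle point lies 150 mm in front of it and 45 mm above it.
- lid (a joint): Opening angle of the lid in rad: 0 shut, 0.785 at 45 degrees, grows as the front edge rises, at most 1.8. The lid is a 180 by 220 by 10 mm board of about 0.4 kg on a free hinge; below about 85 degrees it falls shut when let go.
- mallet: Loose wooden mallet lying on the bench: head 130 (its x) by 75 by 80 mm high, handle 28 mm thick reaching 190 mm out of the head along its +y. Origin: centre of the head's underside. Not to be moved.
- chisel: Loose chisel lying on the bench, 265 mm long, 26 mm thick, wooden handle towards its -x. Origin: under the front end of the handle, on the bench. Not to be moved.
- square: Loose try square lying on the bench: wooden stock 22 by 120 by 30 mm along its y, steel blade 35 mm wide reaching 170 mm along its +x. Origin: centre of the stock's underside. Not to be moved.
There are look-alikes about, which are no part of the job. Several things have the shape of the bottle; the one meant has the colours described above.

How it is judged:
On the way:
1. the glue bottle stands upright on the bench, let go, with the chest still shut (angle between bottle's own z axis and vertical below 0.1 rad and height (world z) of bottle below 0.008 m and linear speed of bottle below 0.03 m/s and contact force between bottle and the fingers below 0.05 N and value of joint lid below 0.1 rad), for 0.3 s.
At the end, for the whole second after the job is handed in: The robot holds the lid still at 45 degrees (within 7.5 degrees), with nothing else propping it; the bottle stands upright on the bench (within 6 degrees), untouched; mallet, chisel and square are within 30 mm of where they lay (value of joint lid between 0.655 and 0.915 rad and velocity of joint lid between -0.05 and 0.05 rad/s and (contact force between chest and the fingers above 0.3 N or contact force between chest and the arm above 0.3 N) and contact force between chest and bottle below 0.05 N and contact force between chest and mallet below 0.05 N and contact force between chest and chisel below 0.05 N and contact force between chest and square below 0.05 N and angle between bottle's own z axis and vertical below 0.1 rad and height (world z) of bottle between -0.008 and 0.008 m and linear speed of bottle below 0.02 m/s and contact force between bottle and the arm below 0.05 N and contact force between bottle and the fingers below 0.05 N and distance of each of mallet, chisel, square from where it was at the start of the episode below 0.03 m); the arm keeps its last pose, push and grip.
It fails at once if the mallet was moved (distance of mallet from where it was at the start of the episode above 0.03 m).
It fails at once if the chisel was moved (distance of chisel from where it was at the start of the episode above 0.03 m).
It fails at once if the try square was moved (distance of square from where it was at the start of the episode above 0.03 m).
It also fails if it takes over 67 s, if anything falls off the work surface, if the arm or the gripper's body presses on something with over 40 N, if the wrist force passes 120 N, or if a joint passes its speed limit or range.

## Robot

A 6-joint arm with a two-finger parallel gripper is mounted at the origin on the work surface. World frame = base frame: x ahead of the robot, y to its left, z up, the work surface at z = 0. Lengths are in m, angles in rad, forces in N, time in s.
With the tool pointing down it reaches from about 0.25 to 0.8 m from the base axis. Payload 3.9 kg.
Tool frame: the origin (TCP) lies at the very end of the fingers, on their centre line; the grasp point (between the pads) lies 19 mm behind it; z points along the fingers, y is the line along which they close (so a half turn about z gives the same grasp; the last joint's range is limited). The gripper opens to 85 mm and grips with 20 to 120 N. Pads are 22 mm wide; open, the fingers measure 114 mm over their backs; the gripper's body (76 mm by 85 mm) begins 54 mm behind the grasp point. The pads swing forward as they close: fully open they stand 13 mm farther back than shut.
Start: joints at [-1.216, 0.26, -0.138, 1.173, 0, 1.571], TCP at [0.182, -0.492, 0.203] pointing down, gripper open.
Joint ranges: [-2.78, 2.78], [-0.83, 1.72], [-1.28, 1.37], [-1.9, 2.12], [-1.57, 1.48], [-3.14, 3.14]. Speed limits (rad/s): [2.57, 2.57, 3.14, 3.14, 3.14, 3.14].

## Interface

Orientations are given as a rotation vector (axis times angle).
In Python, from cell import arm gives the robot as it stands. The module is installed in compiled form; this text tells all that it offers.
- The arm moves only by the tool play_rows, never from a script. Its arguments are lists of equal length, an entry for each row: "travel": the shift along the tool's x, y, z in m, a list of three; "twist": the turn, a rotation vector about the tool's x, y, z in degrees, a list of three; "gripper": the closure, from 0 (fully open) to 1 (shut). In form: {"travel": [[dx, dy, dz], ...], "twist": [[wx, wy, wz], ...], "gripper": [gripper, ...]}. A call has 1 to 12 rows; each row shifts and turns the commanded pose from where the row before left it, along the tool's axes as they then stand; what a row does not reach is not made up. A row lasts 1/10 s, in which the tool goes at most 50 mm and 8.59 degrees, less where a joint would pass 70% of its speed; a pose out of reach is approached as far as the arm can. A call is refused whole if a number of a shift passes 0.05 or a number of a turn 8.59, either way. A call with a gripper value outside its range is refused whole. The fingers move at their own pace and stop on an object; "force" is the grip in N (left out, the last holds). Time passes only in rows, so rows that do not move let the fingers close. It gives the time, the measured TCP pose, the force, the opening and the grip force at its end, in the units of the state.
- arm.read_state(): the state, without advancing time (a new reading comes with each control period).
- arm.get_image(name): name is "scene" or "side" or "wrist"; returns (picture, depth): 420x560x3 uint8, red, green, blue; 420x560 float32, m along the optical axis (not along the pixel's ray), 0 where there is no reading.
- arm.calibration(name): a dict with "fx", "fy", "cx", "cy" (pixels), "rvec" (rotation vector, rad) and "tvec" (3), from world to camera coordinates, as OpenCV has them; the wrist camera has in their place "hand_eye" (4x4, takes a point from camera to tool coordinates, whose origin is the TCP and whose axes are the flange's). Camera axes: x right, y down, z forward; pixel columns grow to the right and rows downward; lengths in m; the calibration is good to about 2 mm. A picture is of the moment at which its call begins: read the wrist's pose just before it. calibration takes no time and is no camera call.
- arm.hand_in(): hands the job in; it is judged then, once.
The state is a dict: "t": time; "joint_positions": joint angles; "joint_velocities": joint speeds; "joint_torque": joint torques, N m; "eef_pos": TCP position; "ee_rot": TCP orientation; "force": force on the tool from outside, world axes, zero at the start; "ft_torque": the same for the moment, N m; "grip_width": finger opening in m; "grip_force": force on a finger pad.
Only numpy, scipy, OpenCV 4.12 (cv2) and the standard library are available. Lean on these libraries where they do the work, as an engineer would, in place of code of your own. Each camera call takes 0.05 s, during which the arm holds its last target. There are 200 camera calls.

## Working session

There is one attempt and no reset: what is moved stays moved. The work goes in short steps, Python scripts to look and compute and a tool call to move; the robot and the scene stay as the last step left them, time stands still between calls to the robot, and variables do not carry over. Pictures are saved under pics/ and viewed, at most 10 in all, crops included, and the job is handed in when it is done.

Besides the shell and the picture viewer there is one more tool, called after ">>>" as name(argument=value, ...) on one line, values as JSON. play_rows: Moves the arm, as the interface text tells. Its arguments: {"type":"object","properties":{"travel":{"type":"array"},"twist":{"type":"array"},"gripper":{"type":"array"},"force":{"type":"number"}},"required":["travel","twist","gripper"]}

```bash
mkdir -p pics; cat > h.py <<'E'
import numpy as np, cv2
from scipy.spatial.transform import Rotation as R
from cell import arm
def snap(n):
    im,d=arm.get_image(n); np.savez(f'{n}.npz',im=im,d=d); return im,d
def pts(n,d):
    c=arm.calibration(n); v,u=np.mgrid[:d.shape[0],:d.shape[1]]
    P=np.stack([(u-c['cx'])/c['fx']*d,(v-c['cy'])/c['fy']*d,d],-1)
    return (P-np.array(c['tvec']).ravel())@R.from_rotvec(np.array(c['rvec']).ravel()).as_matrix()
E
python3 - <<'E'
from h import *
for n in('scene','side'):
    im,d=snap(n); cv2.imwrite(f'pics/{n}0.png',im[...,::-1])
    np.save(n+'_p.npy',pts(n,d))
s=arm.read_state();print(s)
E
```

```text
{'t': 0.1, 'joint_positions': array([-1.21600092e+00,  2.60596831e-01, -1.39241397e-01,  1.17269096e+00,
        1.38331712e-05,  1.57084420e+00]), 'joint_velocities': array([-0.00133737, -0.00229863,  0.00363488, -0.00010786, -0.00107097,
        0.0019754 ]), 'joint_torque': array([-4.50921398e-04, -4.06507695e+01,  2.54527241e+01,  1.00925815e-02,
        2.03195430e-05, -6.28780100e-06]), 'eef_pos': array([ 0.18216004, -0.49168271,  0.20205894]), 'ee_rot': array([-3.09062122e+00, -5.54017388e-01,  4.58769420e-04]), 'force': array([-0.4487775 ,  0.26646619,  0.10144782]), 'ft_torque': array([-0.01408904,  0.00235481, -0.0033792 ]), 'grip_force': 0.0, 'grip_width': 0.0851526964421786}
```

View pics/scene0.png

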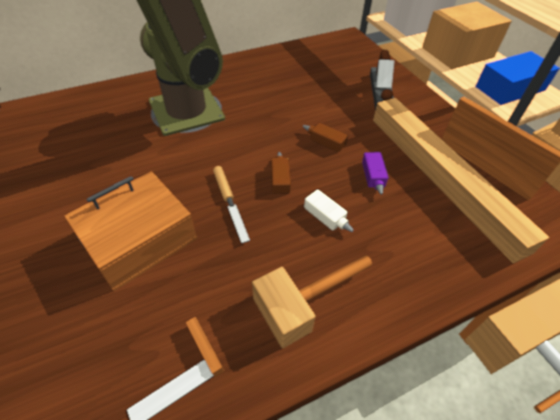

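View pics/side0.png

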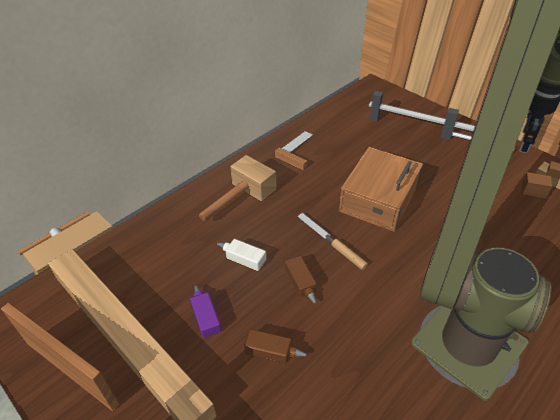

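The white bottle is at scene (326,210) with its nozzle at (350,230). The chest lid is at (130,215) with its bar at (110,190). Brown and purple look-alikes lie near the bottle. Next I'll measure with depth.

```bash
python3 - <<'E'
from h import *
for n,box,lid in(('scene',(295,185,362,240),(60,170,200,285)),('side',(212,235,272,275),(335,145,425,230))):
    P=np.load(n+'_p.npy'); im=np.load(n+'.npz')['im'].astype(int)
    x0,y0,x1,y1=box
    p=P[y0:y1,x0:x1].reshape(-1,3); c=im[y0:y1,x0:x1].reshape(-1,3)
    w=(c.min(1)>150)&(p[:,2]>.025); q=p[w]
    r=cv2.minAreaRect(q[:,:2].astype(np.float32)*1000); print(n,'body',len(q),q.mean(0).round(3),np.median(q[:,2]),r, cv2.boxPoints(r).round())
    g=(p[:,2]>.012); a=p[g]; cen=q.mean(0)
    dd=np.linalg.norm(a[:,:2]-cen[:2],axis=1); i=np.argsort(-dd)[:8]; print('tip',a[i].round(3)[:8])
    x0,y0,x1,y1=lid
    p=P[y0:y1,x0:x1].reshape(-1,3); 
    t=p[(abs(p[:,2]-.1)<.006)]; r=cv2.minAreaRect(t[:,:2].astype(np.float32)*1000); print('lid',len(t),np.median(t[:,2]),r,cv2.boxPoints(r).round())
    b=p[(p[:,2]>.128)&(p[:,2]<.16)]; r=cv2.minAreaRect(b[:,:2].astype(np.float32)*1000); print('bar',len(b),b.mean(0).round(4),b[:,2].max(),r)
    # chisel, mallet heights around
    q=P.reshape(-1,3); m=(q[:,0]>.2)&(q[:,0]<.85)&(abs(q[:,1])<.6)&(q[:,2]>.012)&(q[:,2]<.2)
    M=np.zeros((70,120),np.float32); np.maximum.at(M,(((q[m,0]-.2)*100).astype(int),((q[m,1]+.6)*100).astype(int)),q[m,2])
    if n=='scene':
        M0=M
    else:
        M=np.maximum(M,M0)
        for k in range(0,66,2): print(f'{.2+k/100:.2f}',''.join('.' if v==0 else '%x'%min(15,int(v*100)) for v in M[k:k+2].max(0)))
E
```

```text
scene body 724 [0.59  0.202 0.042] 0.04075108966625059 ((830.154052734375, 50.690826416015625), (108.53215789794922, 685.6294555664062), 57.885841369628906) [[ 511.  187.]
 [1092. -178.]
 [1149.  -86.]
 [ 569.  279.]]
tip [[ 1.092 -0.178  0.789]
 [ 1.092 -0.178  0.789]
 [ 1.092 -0.178  0.789]
 [ 1.092 -0.178  0.789]
 [ 1.092 -0.178  0.789]
 [ 1.092 -0.178  0.789]
 [ 1.092 -0.178  0.789]
 [ 1.092 -0.178  0.789]]
lid 6216 0.10163247040183096 ((460.38555908203125, -253.34909057617188), (183.49635314941406, 220.0150146484375), 16.464689254760742) [[ 341. -174.]
 [ 404. -385.]
 [ 580. -333.]
 [ 517. -122.]]
bar 260 [ 0.4059 -0.2713  0.1392] 0.14533953008287603 ((404.2721252441406, -269.94061279296875), (11.354232788085938, 109.96056365966797), 16.053213119506836)
side body 620 [0.579 0.212 0.041] 0.03901697092508576 ((243.37405395507812, 436.82147216796875), (110.5199203491211, 915.7516479492188), 56.154476165771484) [[-168.  646.]
 [ 593.  136.]
 [ 654.  228.]
 [-106.  738.]]
tip [[-0.106  0.738  1.076]
 [-0.106  0.738  1.076]
 [-0.106  0.738  1.076]
 [-0.106  0.738  1.076]
 [-0.106  0.7
[... 3892 characters left out ...]
....888888888.....5.454455555555................................777777
0.76 66.....................................3333...........8888888885555555555555555555................................777777
0.78 .......................................23331..........888888888555555555555544....................................777777
0.80 ..................................1111113332..........7888888887..................................................777777
0.82 ............................1111111111123333...........888888885..................................................777777
0.84 .............................111111111113333...........88888888...................................................777777
```

```bash
python3 - <<'E'
from h import *
A=[]
for n in('scene','side'):
    P=np.load(n+'_p.npy'); im=np.load(n+'.npz')['im'].astype(int)
    p=P.reshape(-1,3); c=im.reshape(-1,3)
    m=(abs(p[:,0]-.6)<.11)&(abs(p[:,1]-.2)<.08)&(p[:,2]<.06)
    q=p[m&(p[:,2]>.034)&(c.min(1)>120)]
    r=cv2.minAreaRect(q[:,:2].astype(np.float32)*1000); print(n,len(q),r,cv2.boxPoints(r).round())
    a=p[m&(p[:,2]>.012)]; dd=np.linalg.norm(a[:,:2]-q[:,:2].mean(0),axis=1); print('tip',a[np.argsort(-dd)[:4]].round(3))
E
```

```text
scene 663 ((585.9063110351562, 205.3032684326172), (119.80152893066406, 51.22216796875), 17.963712692260742) [[521. 211.]
 [537. 162.]
 [651. 199.]
 [635. 248.]]
tip [[0.666 0.233 0.023]
 [0.666 0.231 0.02 ]
 [0.665 0.234 0.025]
 [0.665 0.231 0.023]]
side 537 ((585.8989868164062, 207.77996826171875), (116.77715301513672, 51.88884735107422), 17.37136459350586) [[522. 215.]
 [538. 166.]
 [649. 200.]
 [634. 250.]]
tip [[0.669 0.235 0.023]
 [0.666 0.237 0.022]
 [0.664 0.235 0.026]
 [0.663 0.236 0.024]]
```

>>> play_rows(travel=[[0,0,-0.05],[0,0,0],[0,0,0]], twist=[[0,0,8],[0,0,0],[0,0,0]], gripper=[0,0,0])

```text
t: 0.4
eef_pos: [0.1827, -0.4932, 0.2538]
ee_rot: [3.121, 0.338, 0.001]
force: [0.7, -0.2, -0.5]
grip_width: 0.0853
grip_force: 0.0
```

```bash
python3 - <<'E'
from h import *
s=arm.read_state(); print(s['joint_positions'],s['eef_pos'],R.from_rotvec(s['ee_rot']).as_matrix().round(3),s['t'])
E
```

```text
[-1.21600950e+00  2.43373427e-01 -2.81252205e-02  1.29661095e+00
  4.76719751e-06  1.70982316e+00] [ 0.18270605 -0.49317862  0.25378161] [[ 0.977  0.214  0.001]
 [ 0.214 -0.977 -0.003]
 [ 0.     0.003 -1.   ]] 0.4
```

>>> play_rows(travel=[[0,0,0],[0,0,0],[0,0,0],[0,0,0],[0,0,0],[0,0,0],[0,0,0],[0,0,0],[0,0,0],[0,0,0],[0,0,0]], twist=[[0,0,-8.4],[0,0,-8.4],[0,0,-8.4],[0,0,-8.4],[0,0,-8.4],[0,0,-8.4],[0,0,-8.4],[0,0,-8.4],[0,0,-8.4],[0,0,-8.4],[0,0,-8.4]], gripper=[0,0,0,0,0,0,0,0,0,0,0])

```text
t: 1.5
eef_pos: [0.1822, -0.4918, 0.2516]
ee_rot: [-1.909, -2.493, -0.002]
force: [0.7, 0.1, 0.8]
grip_width: 0.0854
grip_force: 0.0
```

>>> play_rows(travel=[[0,0,0],[0,0,0],[0,0,0],[0,0,0],[0,0,0],[0,0,0],[0,0,0],[0,0,0],[0,0,0],[0,0,0],[0,0,0],[0,0,0]], twist=[[0,0,-8.4],[0,0,-8.4],[0,0,-8.4],[0,0,-8.4],[0,0,-8.4],[0,0,-8.4],[0,0,-8.4],[0,0,-8.4],[0,0,-8.4],[0,0,-8.4],[0,0,-8.4],[0,0,-0.5]], gripper=[0,0,0,0,0,0,0,0,0,0,0,0])

```text
t: 2.7
eef_pos: [0.1822, -0.4918, 0.2517]
ee_rot: [0.482, -3.104, -0.003]
force: [-1.0, -0.9, 0.3]
grip_width: 0.0852
grip_force: 0.0
```

```bash
cat >> h.py <<'E'
def go(pos,axis=None,yaw=None):
    "print tool-frame shift to TCP pos"
    s=arm.read_state(); M=R.from_rotvec(s['ee_rot']).as_matrix()
    print('t',round(s['t'],2),'q',s['joint_positions'].round(3),'tcp',s['eef_pos'].round(4),'F',s['force'].round(1)); print(M.round(3))
    if pos is not None: print('shift',(M.T@(np.array(pos)-s['eef_pos'])).round(4))
E
python3 - <<'E'
from h import *
go([.529+.953*.085,.188+.304*.085,.25])
E
```

```text
t 2.7 q [-1.216  0.245 -0.031  1.296 -0.    -1.524] tcp [ 0.1822 -0.4918  0.2517] F [-1.  -0.9  0.3]
[[-0.953 -0.303 -0.001]
 [-0.303  0.953  0.002]
 [ 0.     0.002 -1.   ]]
shift [-0.6218  0.5425  0.0026]
```

>>> play_rows(travel=[[-0.026,0.0226,0],[-0.026,0.0226,0],[-0.026,0.0226,0],[-0.026,0.0226,0],[-0.026,0.0226,0],[-0.026,0.0226,0],[-0.026,0.0226,0],[-0.026,0.0226,0],[-0.026,0.0226,0],[-0.026,0.0226,0],[-0.026,0.0226,0],[-0.026,0.0226,0]], twist=[[0,0,0],[0,0,0],[0,0,0],[0,0,0],[0,0,0],[0,0,0],[0,0,0],[0,0,0],[0,0,0],[0,0,0],[0,0,0],[0,0,0]], gripper=[0,0,0,0,0,0,0,0,0,0,0,0])

```text
t: 3.9
eef_pos: [0.3979, -0.138, 0.2523]
ee_rot: [0.477, -3.105, -0.0]
force: [-0.4, 0.4, -0.9]
grip_width: 0.0854
grip_force: 0.0
```

>>> play_rows(travel=[[-0.026,0.0226,0],[-0.026,0.0226,0],[-0.026,0.0226,0],[-0.026,0.0226,0],[-0.026,0.0226,0],[-0.026,0.0226,0],[-0.026,0.0226,0],[-0.026,0.0226,0],[-0.026,0.0226,0],[-0.026,0.0226,0],[-0.026,0.0226,0],[-0.026,0.0226,0]], twist=[[0,0,0],[0,0,0],[0,0,0],[0,0,0],[0,0,0],[0,0,0],[0,0,0],[0,0,0],[0,0,0],[0,0,0],[0,0,0],[0,0,0]], gripper=[0,0,0,0,0,0,0,0,0,0,0,0])

```text
t: 5.1
eef_pos: [0.6132, 0.2148, 0.2518]
ee_rot: [0.477, -3.104, 0.001]
force: [0.1, 0.1, 1.0]
grip_width: 0.0853
grip_force: 0.0
```

```bash
python3 - <<'E'
from h import *
im,d=snap('wrist'); cv2.imwrite('pics/w1.png',im[...,::-1]); 
go([.529+.953*.085,.188+.304*.085,.007])
s=arm.read_state(); M=R.from_rotvec(s['ee_rot']).as_matrix(); c=arm.calibration('wrist'); H=np.array(c['hand_eye'])
v,u=np.mgrid[:420,:560]; P=np.stack([(u-c['cx'])/c['fx']*d,(v-c['cy'])/c['fy']*d,d],-1).reshape(-1,3)
p=(P@H[:3,:3].T+H[:3,3])@M.T+s['eef_pos']; col=im.reshape(-1,3).astype(int)
q=p[(col.min(1)>110)&(p[:,2]>.03)&(p[:,2]<.05)&(d.ravel()>0)&(abs(p[:,0]-.59)<.1)&(abs(p[:,1]-.2)<.07)]
r=cv2.minAreaRect(q[:,:2].astype(np.float32)*1000); print(len(q),np.median(q[:,2]),r,cv2.boxPoints(r).round())
E
```

```text
t 5.15 q [0.341 0.481 0.323 1.411 0.003 0.033] tcp [0.6158 0.2198 0.2505] F [ 5.5  4.9 -0.5]
[[-0.953 -0.303  0.001]
 [-0.303  0.953  0.003]
 [-0.002  0.003 -1.   ]]
shift [ 0.0078 -0.0047  0.2434]
3538 0.0380060144399485 ((591.7933349609375, 212.9672088623047), (119.15241241455078, 49.83992004394531), 18.300294876098633) [[527. 218.]
 [543. 171.]
 [656. 208.]
 [641. 255.]]
```

>>> play_rows(travel=[[0.005,-0.0034,0],[0,0,0.03],[0,0,0.03],[0,0,0.03],[0,0,0.03],[0,0,0.03],[0,0,0.02],[0,0,0.02],[0,0,0],[0,0,0]], twist=[[0,0,0],[0,0,0],[0,0,0],[0,0,0],[0,0,0],[0,0,0],[0,0,0],[0,0,0],[0,0,0],[0,0,0]], gripper=[0,0,0,0,0,0,0,0,0,0])

```text
t: 6.15
eef_pos: [0.6083, 0.2079, 0.0629]
ee_rot: [0.479, -3.104, 0.001]
force: [-0.2, -0.6, -0.9]
grip_width: 0.0854
grip_force: 0.0
```

```bash
python3 - <<'E'
from h import *
go([.612,.215,.008])
E
```

```text
t 6.15 q [ 0.329  0.542 -0.068  0.962 -0.     0.023] tcp [0.6083 0.2079 0.0629] F [-0.2 -0.6 -0.9]
[[-0.954 -0.301 -0.001]
 [-0.301  0.954 -0.001]
 [ 0.001 -0.    -1.   ]]
shift [-0.0057  0.0057  0.0549]
```

>>> play_rows(travel=[[-0.006,0.0057,0],[0,0,0.02],[0,0,0.02],[0,0,0.014],[0,0,0],[0,0,0],[0,0,0],[0,0,0],[0,0,0],[0,0,0],[0,0,0],[0,0,0]], twist=[[0,0,0],[0,0,0],[0,0,0],[0,0,0],[0,0,0],[0,0,0],[0,0,0],[0,0,0],[0,0,0],[0,0,0],[0,0,0],[0,0,0]], gripper=[0,0,0,0,0,0.6,0.6,0.6,0.6,0.6,0.6,0.6], force=40)

```text
t: 7.35
eef_pos: [0.6146, 0.2165, 0.0107]
ee_rot: [-0.481, 3.101, 0.001]
force: [-0.6, 0.3, 5.6]
grip_width: 0.034
grip_force: 2.7
```

```bash
python3 - <<'E'
from h import *
go([.612,.215,.1])
E
```

```text
t 7.35 q [ 0.339  0.597 -0.117  0.853 -0.     0.031] tcp [0.6146 0.2165 0.0107] F [-0.6  0.3  5.6]
[[-0.953 -0.303  0.003]
 [-0.303  0.953  0.001]
 [-0.003  0.    -1.   ]]
shift [ 0.0026 -0.0007 -0.0893]
```

```bash
python3 - <<'E'
from h import *
a,_=snap('scene');b,_=snap('side')
A=cv2.resize(a[130:290,230:430],(800,640))[:300+340]; 
B=cv2.resize(b[190:330,170:330],(686,600))
A=cv2.resize(a[130:270,240:400],(400,350));B=cv2.resize(b[190:330,170:330],(400,350))
cv2.imwrite('pics/g.png',np.hstack([A,B])[...,::-1])
E
```

```text
(no output)
```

View pics/g.png

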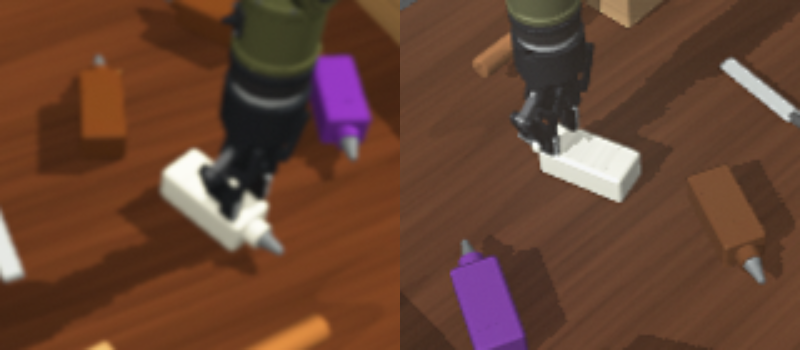

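```bash
python3 - <<'E'
from h import *
w,_=snap('wrist'); b=np.load('scene.npz')['im']
cv2.imwrite('pics/g2.png',np.hstack([cv2.resize(w,(440,330)),cv2.resize(b[170:242,292:370],(358,330),interpolation=cv2.INTER_CUBIC)])[...,::-1])
for n in('scene','side'):
    z=np.load(n+'.npz'); p=pts(n,z['d']).reshape(-1,3); c=z['im'].reshape(-1,3).astype(int)
    q=p[(c.min(1)>150)&(abs(p[:,0]-.58)<.1)&(abs(p[:,1]-.2)<.08)&(p[:,2]>.03)&(p[:,2]<.07)]
    r=cv2.minAreaRect(q[:,:2].astype(np.float32)*1000); print(n,len(q),r,cv2.boxPoints(r).round()); A=np.c_[q[:,:2],np.ones(len(q))]; print(np.linalg.lstsq(A,q[:,2],rcond=None)[0], np.percentile(q[:,2],[5,50,95]))
E
```

```text
scene 445 ((587.793701171875, 204.1105499267578), (121.22587585449219, 50.706993103027344), 16.940828323364258) [[522. 211.]
 [537. 162.]
 [653. 198.]
 [638. 246.]]
[-0.05013533  0.03995975  0.06058267] [0.03155459 0.04011931 0.04354869]
side 491 ((586.3735961914062, 210.54771423339844), (117.60041809082031, 52.99374771118164), 21.427358627319336) [[522. 214.]
 [541. 164.]
 [651. 207.]
 [631. 257.]]
[ 0.0211425  -0.03878341  0.03489312] [0.03328882 0.03916389 0.04314295]
```

View pics/g2.png

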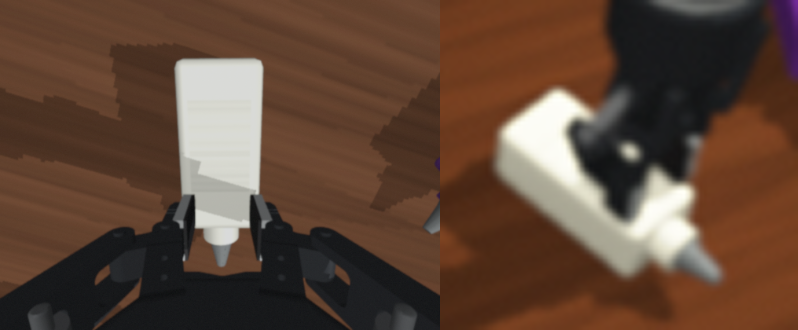

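```bash
python3 - <<'E'
from h import *
for n in('scene','side'):
    z=np.load(n+'.npz'); p=pts(n,z['d']).reshape(-1,3); c=z['im'].reshape(-1,3).astype(int)
    k=(c.max(1)<75)&(abs(p[:,0]-.61)<.06)&(abs(p[:,1]-.215)<.07)&(p[:,2]<.12)
    q=p[k]; q=(q-[.529,.188,0])@np.array([[.953,-.304,0],[.304,.953,0],[0,0,1]]); 
    for lo in range(0,110,8):
        b=q[(q[:,2]>=lo/1e3)&(q[:,2]<lo/1e3+.008)]
        if len(b): print(n,lo,len(b),'s',b[:,0].min().round(3),b[:,0].max().round(3),'y',np.sort(b[:,1])[[0,len(b)//2,-1]].round(3))
E
```

```text
scene 0 15 s 0.047 0.119 y [-0.062 -0.031 -0.021]
scene 40 4 s 0.078 0.092 y [0.019 0.019 0.02 ]
scene 48 16 s 0.082 0.099 y [-0.026  0.019  0.022]
scene 56 22 s 0.082 0.099 y [-0.03   0.018  0.02 ]
scene 64 18 s 0.086 0.098 y [-0.03   0.017  0.021]
scene 72 15 s 0.087 0.1 y [-0.03   0.018  0.022]
scene 80 21 s 0.087 0.102 y [-0.045  0.02   0.046]
scene 88 48 s 0.082 0.102 y [-0.048 -0.018  0.052]
scene 96 32 s 0.08 0.101 y [-0.052  0.016  0.054]
scene 104 66 s 0.079 0.106 y [-0.056 -0.019  0.056]
side 0 1 s 0.039 0.039 y [-0.053 -0.053 -0.053]
side 40 5 s 0.084 0.096 y [-0.018 -0.016 -0.016]
side 48 19 s 0.081 0.1 y [-0.019 -0.014  0.031]
side 56 15 s 0.083 0.096 y [-0.017 -0.015  0.034]
side 64 15 s 0.081 0.094 y [-0.017 -0.014  0.033]
side 72 17 s 0.08 0.095 y [-0.021 -0.016  0.032]
side 80 29 s 0.077 0.094 y [-0.038 -0.014  0.047]
side 88 42 s 0.078 0.099 y [-0.048  0.027  0.05 ]
side 96 33 s 0.076 0.099 y [-0.05  -0.012  0.055]
side 104 60 s 0.073 0.099 y [-0.057  0.025  0.06 ]
```

>>> play_rows(travel=[[0,0,-0.005],[0,0,0],[0,0,0],[0,0,0],[0,0,0],[0,0,0]], twist=[[0,0,0],[0,0,0],[0,0,0],[0,0,0],[0,0,0],[0,0,0]], gripper=[0,0,0,0,0,0])

```text
t: 8.1
eef_pos: [0.6129, 0.216, 0.0135]
ee_rot: [0.481, -3.104, 0.0]
force: [0.6, 0.5, 0.3]
grip_width: 0.0855
grip_force: 0.0
```

```bash
cat > tips.py <<'E'
from h import *
go(None); print(arm.read_state()['grip_width'])
for n in('scene','side'):
    im,d=snap(n); z={'im':im,'d':d}; p=pts(n,z['d']).reshape(-1,3); c=z['im'].reshape(-1,3).astype(int)
    k=(c.max(1)<75)&(abs(p[:,0]-.61)<.06)&(abs(p[:,1]-.215)<.09)&(p[:,2]<.12)
    q=p[k]; q=(q-[.529,.188,0])@np.array([[.953,-.304,0],[.304,.953,0],[0,0,1]]); 
    for lo in range(8,110,8):
        b=q[(q[:,2]>=lo/1e3)&(q[:,2]<lo/1e3+.008)]
        if len(b): print(n,lo,len(b),'s',b[:,0].min().round(3),b[:,0].max().round(3),'y',np.sort(b[:,1])[[0,len(b)//2,-1]].round(3))
E
python3 tips.py
```

```text
t 8.1 q [ 0.339  0.594 -0.114  0.863  0.     0.031] tcp [0.6129 0.216  0.0135] F [0.6 0.5 0.3]
[[-0.953 -0.303 -0.   ]
 [-0.303  0.953 -0.   ]
 [ 0.     0.    -1.   ]]
0.08547952775974212
scene 56 10 s 0.08 0.096 y [0.044 0.044 0.045]
scene 64 23 s 0.076 0.098 y [-0.053  0.044  0.046]
scene 72 28 s 0.077 0.097 y [-0.056  0.044  0.045]
scene 80 22 s 0.08 0.098 y [-0.056  0.044  0.046]
scene 88 19 s 0.083 0.097 y [-0.053  0.045  0.047]
scene 96 15 s 0.089 0.1 y [-0.07   0.044  0.07 ]
scene 104 48 s 0.078 0.101 y [-0.073 -0.052  0.069]
side 56 11 s 0.081 0.097 y [-0.043 -0.041 -0.038]
side 64 22 s 0.081 0.101 y [-0.043 -0.039  0.059]
side 72 20 s 0.078 0.099 y [-0.043 -0.04   0.059]
side 80 18 s 0.079 0.099 y [-0.044 -0.04   0.058]
side 88 17 s 0.079 0.096 y [-0.044 -0.04   0.056]
side 96 23 s 0.076 0.096 y [-0.065  0.041  0.075]
side 104 57 s 0.075 0.1 y [-0.07   0.05   0.078]
```

>>> play_rows(travel=[[0,0,0.015],[0,0,0.012],[0,0,0.01],[0,0,0],[0,0,0],[0,0,0],[0,0,0],[0,0,0],[0,0,0],[0,0,0],[0,0,0],[0,0,0]], twist=[[0,0,0],[0,0,0],[0,0,0],[0,0,0],[0,0,0],[0,0,0],[0,0,0],[0,0,0],[0,0,0],[0,0,0],[0,0,0],[0,0,0]], gripper=[0,0,0,0,0,0.6,0.6,0.6,0.6,0.6,0.6,0.6], force=40)

```text
t: 9.4
eef_pos: [0.6139, 0.2163, -0.0223]
ee_rot: [-0.481, 3.103, 0.0]
force: [-0.4, -0.2, 6.0]
grip_width: 0.0492
grip_force: 42.9
```

```bash
python3 tips.py
```

```text
t 9.4 q [ 0.339  0.629 -0.154  0.786 -0.     0.031] tcp [ 0.6139  0.2163 -0.0223] F [-0.4 -0.2  6. ]
[[-0.953 -0.303  0.002]
 [-0.303  0.953  0.   ]
 [-0.002 -0.    -1.   ]]
0.0491791820535702
scene 16 9 s 0.081 0.095 y [-0.037 -0.036 -0.03 ]
scene 24 8 s 0.084 0.094 y [-0.037 -0.036 -0.029]
scene 32 7 s 0.091 0.095 y [-0.038 -0.034 -0.029]
scene 40 17 s 0.083 0.098 y [-0.038  0.026  0.031]
scene 48 16 s 0.085 0.101 y [-0.037  0.028  0.038]
scene 56 38 s 0.082 0.101 y [-0.056 -0.032  0.056]
scene 64 39 s 0.08 0.1 y [-0.058 -0.033  0.058]
scene 72 52 s 0.079 0.105 y [-0.06  -0.021  0.061]
scene 80 52 s 0.079 0.105 y [-0.062 -0.027  0.06 ]
scene 88 45 s 0.079 0.105 y [-0.063 -0.023  0.064]
scene 96 51 s 0.081 0.107 y [-0.065 -0.024  0.066]
scene 104 68 s 0.08 0.107 y [-0.067 -0.036  0.069]
side 16 7 s 0.084 0.096 y [0.033 0.039 0.04 ]
side 24 9 s 0.082 0.094 y [0.032 0.039 0.041]
side 32 8 s 0.081 0.095 y [-0.023  0.041  0.042]
side 40 16 s 0.08 0.099 y [-0.028 -0.023  0.042]
side 48 20 s 0.078 0.094 y [-0.046 -0.024  0.039]
side 56 40 s 0.077 0.1 y [-0.054  0.036  0.061]
side 64 36 s 0.077 0.101 y [-0.056  0.031  0.062]
side 72 59 s 0.074 0.103 y [-0.054  0.029  0.063]
side 80 46 s 0.072 0.096 y [-0.058  0.021  0.066]
side 88 40 s 0.072 0.102 y [-0.06   0.025  0.067]
side 96 49 s 0.071 0.104 y [-0.067  0.024  0.069]
side 104 59 s 0.071 0.104 y [-0.064  0.028  0.073]
```

>>> play_rows(travel=[[0,0,-0.02],[0,0,-0.03],[0,0,-0.03],[0,0,-0.03],[0,0,-0.03],[0,0,-0.03],[0,0,0],[0,0,0],[0,0,0],[0,0,0]], twist=[[0,0,0],[0,0,0],[0,0,0],[0,0,0],[0,0,0],[0,0,0],[0,-5,0],[0,-5,0],[0,-5,0],[0,-5,0]], gripper=[0.6,0.6,0.6,0.6,0.6,0.6,0.6,0.6,0.6,0.6])

```text
t: 10.5
eef_pos: [0.6118, 0.2158, 0.1458]
ee_rot: [-0.428, 2.762, 0.076]
force: [1.1, 0.5, -2.9]
grip_width: 0.0492
grip_force: 42.5
```

>>> play_rows(travel=[[0,0,0],[0,0,0],[0,0,0],[0,0,0],[0,0,0],[0,0,0],[0,0,0],[0,0,0],[0,0,0],[0,0,0],[0,0,0],[0,0,0]], twist=[[0,-7,0],[0,-7,0],[0,-7,0],[0,-7,0],[0,-7,0],[0,-7,0],[0,-7,0],[0,-7,0],[0,-7,0],[0,-7,0],[0,0,0],[0,0,0]], gripper=[0.6,0.6,0.6,0.6,0.6,0.6,0.6,0.6,0.6,0.6,0.6,0.6])

```text
t: 11.7
eef_pos: [0.6672, 0.2374, 0.148]
ee_rot: [-0.289, 1.868, 0.207]
force: [0.2, -1.2, -1.5]
grip_width: 0.0494
grip_force: 42.7
```

```bash
cat > look.py <<'E'
from h import *
import sys
go(None)
a,d1=snap('scene');b,d2=snap('side')
cv2.imwrite('pics/'+sys.argv[1],np.hstack([cv2.resize(a[100:300,220:420],(400,400)),cv2.resize(b[130:330,130:330],(400,400))])[...,::-1])
for n,im,d in(('scene',a,d1),('side',b,d2)):
    p=pts(n,d).reshape(-1,3); c=im.reshape(-1,3).astype(int)
    q=p[(c.min(1)>140)&(abs(p[:,0]-.6)<.1)&(abs(p[:,1]-.2)<.08)&(p[:,2]>-.01)&(p[:,2]<.35)]
    print(n,len(q),q.min(0).round(3),q.max(0).round(3),q.mean(0).round(3))
E
python3 look.py up1.png
```

```text
t 11.7 q [ 0.375  0.629 -1.282 -1.597 -0.067  0.019] tcp [0.6672 0.2374 0.148 ] F [ 0.2 -1.2 -1.5]
[[-0.294 -0.301  0.907]
 [-0.095  0.954  0.285]
 [-0.951 -0.002 -0.309]]
scene 535 [0.596 0.189 0.087] [0.655 0.259 0.216] [0.631 0.212 0.158]
side 347 [0.577 0.19  0.079] [0.65  0.272 0.199] [0.618 0.238 0.154]
```

View pics/up1.png

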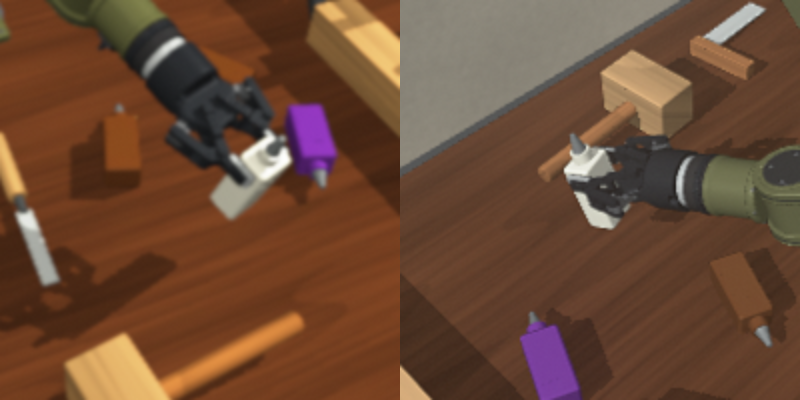

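```bash
cat > fk.py <<'E'
import numpy as np
from scipy.optimize import least_squares
D=[([-1.216,.2606,-.13924,1.1727],[.18216,-.49168,.20206]),([-1.216,.24337,-.02813,1.29661],[.1827,-.49318,.25378]),
([.329,.542,-.068,.962],[.6083,.2079,.0629]),([.339,.597,-.117,.853],[.6146,.2165,.0107]),([.339,.594,-.114,.863],[.6129,.216,.0135]),
([.339,.629,-.154,.786],[.6139,.2163,-.0223]),([.375,.629,-1.282,-1.597],[.6672,.2374,.148])]
def rows(q):
    a=q[1];b=q[1]-q[2];p=b+q[3];s,c=np.sin,np.cos
    return np.array([[1,0,s(a),c(a),c(b),s(b),c(p)],[0,1,c(a),-s(a),-s(b),c(b),-s(p)]])
A=np.vstack([rows(q) for q,_ in D]); y=np.concatenate([[np.hypot(p[0],p[1])*np.cos(.0),p[2]] for _,p in D])
f=least_squares(lambda x:np.r_[(A@x-y)*1000,(x-[0,.3,.4,0,.4,0,.25])*.3],[0,.3,.4,0,.4,0,.25]).x
if __name__=='__main__':
    print(f.round(3),((A@f-y)*1000).round(1))
    for P in (0,.05,.1):
      for z in (.09,.15):
        for r in np.arange(.64,.9,.02):
            g=lambda v:rows([0,v[0],v[1],P-v[0]+v[1]])@f-[r,z]
            s=least_squares(g,[.8,-1.1]); 
            if np.abs(s.fun).max()<1e-4: print(P,z,r.round(2),s.x.round(2),'q4',round(P-s.x[0]+s.x[1],2))
E
python3 fk.py
```

```text
[-0.     0.218  0.568  0.     0.386  0.06   0.469] [-0.   0.   0.  -0.   0.1 -0.   0.2 -0.1 -0.1  0.  -0.2  0.1  0.  -0. ]
0 0.09 0.64 [ 1.74 -1.47] q4 -3.21
0 0.09 0.66 [ 1.61 -1.41] q4 -3.03
0 0.09 0.68 [ 1.51 -1.36] q4 -2.87
0 0.09 0.7 [ 1.43 -1.31] q4 -2.74
0 0.09 0.72 [ 1.36 -1.26] q4 -2.62
0 0.09 0.74 [ 1.31 -1.21] q4 -2.52
0 0.09 0.76 [ 1.26 -1.16] q4 -2.42
0 0.09 0.78 [ 1.22 -1.11] q4 -2.33
0 0.09 0.8 [ 1.19 -1.06] q4 -2.25
0 0.09 0.82 [ 1.17 -1.01] q4 -2.18
0 0.09 0.84 [ 1.15 -0.96] q4 -2.11
0 0.09 0.86 [ 1.13 -0.92] q4 -2.04
0 0.09 0.88 [ 1.11 -0.87] q4 -1.98
0 0.15 0.64 [ 1.72 -1.62] q4 -3.35
0 0.15 0.66 [ 1.5  -1.52] q4 -3.02
0 0.15 0.68 [ 1.37 -1.44] q4 -2.81
0 0.15 0.7 [ 1.27 -1.38] q4 -2.65
0 0.15 0.72 [ 1.2  -1.32] q4 -2.52
0 0.15 0.74 [ 1.14 -1.26] q4 -2.4
0 0.15 0.76 [ 1.1  -1.21] q4 -2.31
0 0.15 0.78 [ 1.06 -1.16] q4 -2.22
0 0.15 0.8 [ 1.04 -1.1 ] q4 -2.14
0 0.15 0.82 [ 1.01 -1.05] q4 -2.07
0 0.15 0.84 [ 1. -1.] q4 -2.0
0 0.15 0.86 [ 0.98 -0.95] q4 -1.94
0 0.15 0.88 [ 0.98 -0.9 ] q4 -1.88
0.05 0.09 0.64 [ 1.72 -1.52] q4 -3.19
0.05 0.09 0.66 [ 1.57 -1.45] q4 -2.97
0
[... 1119 characters left out ...]
.32
0.1 0.09 0.76 [ 1.13 -1.19] q4 -2.23
0.1 0.09 0.78 [ 1.1  -1.14] q4 -2.14
0.1 0.09 0.8 [ 1.07 -1.09] q4 -2.06
0.1 0.09 0.82 [ 1.05 -1.04] q4 -1.99
0.1 0.09 0.84 [ 1.03 -0.99] q4 -1.92
0.1 0.09 0.86 [ 1.02 -0.94] q4 -1.86
0.1 0.09 0.88 [ 1.01 -0.89] q4 -1.8
0.1 0.15 0.66 [ 1.33 -1.56] q4 -2.79
0.1 0.15 0.68 [ 1.19 -1.47] q4 -2.56
0.1 0.15 0.7 [ 1.1 -1.4] q4 -2.39
0.1 0.15 0.72 [ 1.03 -1.34] q4 -2.27
0.1 0.15 0.74 [ 0.98 -1.28] q4 -2.16
0.1 0.15 0.76 [ 0.95 -1.22] q4 -2.07
0.1 0.15 0.78 [ 0.92 -1.17] q4 -1.99
0.1 0.15 0.8 [ 0.9  -1.11] q4 -1.91
0.1 0.15 0.82 [ 0.88 -1.06] q4 -1.85
0.1 0.15 0.84 [ 0.87 -1.01] q4 -1.78
0.1 0.15 0.86 [ 0.87 -0.96] q4 -1.73
0.1 0.15 0.88 [ 0.86 -0.91] q4 -1.67
```

Joint limits block a full 90° pitch here: J3 is at its stop and the bottle leans 18°. My fitted arm model says going farther out allows a tilt of about 5° or less. I'll move the bottle to the free spot near (0.75, 0.33).

```bash
python3 - <<'E'
from h import *
go([.795,.354,.175])
from fk import *
for P,r,z in((.31,.87,.175),(.1,.87,.175),(.1,.87,.13),(.1,.87,.085),(.05,.88,.085)):
    s=least_squares(lambda v:rows([0,v[0],v[1],P-v[0]+v[1]])@f-[r,z],[.8,-1.]); print(P,r,z,s.x.round(2),round(P-s.x[0]+s.x[1],2))
p=np.load('scene_p.npy').reshape(-1,3); k=(abs(p[:,0]-.75)<.07)&(abs(p[:,1]-.335)<.07); print(p[k][:,2].min(),p[k][:,2].max(),k.sum())
E
```

```text
t 11.8 q [ 0.375  0.622 -1.283 -1.598 -0.067  0.019] tcp [0.6677 0.2375 0.1532] F [ 0.   0.1 -2.2]
[[-0.287 -0.3    0.91 ]
 [-0.092  0.954  0.286]
 [-0.954 -0.002 -0.301]]
shift [-0.068   0.0728  0.1425]
0.31 0.87 0.175 [ 0.58 -0.85] -1.13
0.1 0.87 0.175 [ 0.8  -0.94] -1.64
0.1 0.87 0.13 [ 0.91 -0.93] -1.74
0.1 0.87 0.085 [ 1.02 -0.91] -1.83
0.05 0.88 0.085 [ 1.07 -0.88] -1.9
-0.004361346990217683 0.00578364018433605 2678
```

Area is clear bench. Moving out, then pitching up.

>>> play_rows(travel=[[-0.01,0.009,0.018],[-0.01,0.009,0.018],[-0.01,0.009,0.018],[-0.01,0.009,0.018],[-0.01,0.009,0.018],[-0.006,0.009,0.018],[-0.006,0.009,0.018],[-0.006,0.009,0.017],[0,0,0],[0,0,0]], twist=[[0,0,0],[0,0,0],[0,0,0],[0,0,0],[0,0,0],[0,0,0],[0,0,0],[0,0,0],[-6.6,0,0],[0,0,0]], gripper=[0.6,0.6,0.6,0.6,0.6,0.6,0.6,0.6,0.6,0.6])

```text
t: 12.8
eef_pos: [0.7971, 0.351, 0.1797]
ee_rot: [-0.363, 1.846, 0.314]
force: [-0.5, -0.3, -2.6]
grip_width: 0.0495
grip_force: 43.2
```

>>> play_rows(travel=[[0,0,0],[0,0,0],[0,0,0],[0,0,0],[0,0,0]], twist=[[0,-4,0],[0,-4,0],[0,-3,0],[0,0,0],[0,0,0]], gripper=[0.6,0.6,0.6,0.6,0.6])

```text
t: 13.3
eef_pos: [0.796, 0.3535, 0.1757]
ee_rot: [-0.324, 1.663, 0.338]
force: [0.3, 1.2, -1.8]
grip_width: 0.0492
grip_force: 43.3
```

```bash
sed -i 's/-.6)<.1)/-.7)<.15)/;s/-.2)<.08)/-.3)<.12)/' look.py; python3 look.py up2.png
```

```text
t 13.3 q [ 0.418  0.787 -0.933 -1.608 -0.     0.033] tcp [0.796  0.3535 0.1757] F [ 0.3  1.2 -1.8]
[[-0.115 -0.402  0.908]
 [-0.015  0.915  0.403]
 [-0.993  0.033 -0.112]]
scene 771 [0.589 0.241 0.1  ] [0.783 0.366 0.234] [0.744 0.314 0.179]
side 421 [0.591 0.262 0.097] [0.78  0.374 0.233] [0.727 0.342 0.178]
```

View pics/up2.png

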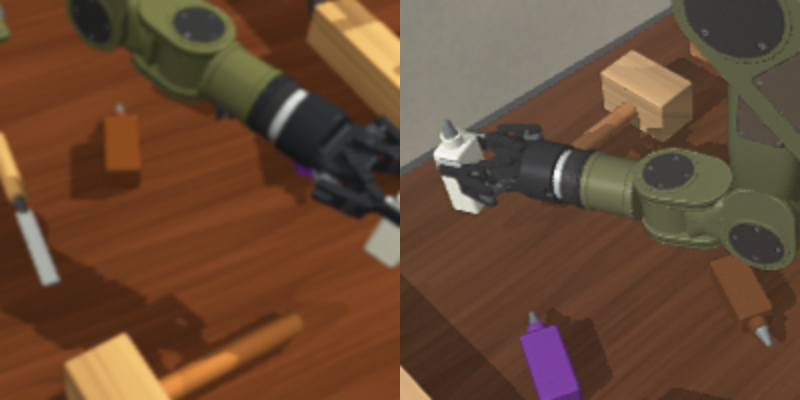

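>>> play_rows(travel=[[0,0,0],[0.02,-0.0007,0.0022],[0.02,-0.0007,0.0022],[0.02,-0.0007,0.0022],[0.015,-0.0005,0.0017],[0.008,0,0.001],[0,0,0],[0,0,0]], twist=[[0,0,-1.9],[0,0,0],[0,0,0],[0,0,0],[0,0,0],[0,0,0],[0,0,0],[0,0,0]], gripper=[0.6,0.6,0.6,0.6,0.6,0.6,0.6,0.6])

```text
t: 14.2
eef_pos: [0.7981, 0.3515, 0.0938]
ee_rot: [-0.351, 1.651, 0.315]
force: [-0.4, -0.1, -2.0]
grip_width: 0.0499
grip_force: 43.2
```

```bash
python3 look.py up3.png
```

```text
t 14.2 q [ 4.120e-01  9.920e-01 -9.140e-01 -1.798e+00  6.000e-03 -1.000e-03] tcp [0.7981 0.3515 0.0938] F [-0.4 -0.1 -2. ]
[[-0.098 -0.406  0.908]
 [-0.044  0.914  0.404]
 [-0.994 -0.    -0.108]]
scene 695 [0.592 0.24  0.001] [0.785 0.418 0.157] [0.744 0.312 0.097]
side 364 [0.594 0.261 0.013] [0.781 0.372 0.151] [0.726 0.338 0.099]
```

>>> play_rows(travel=[[0.005,0,0.0005],[0.004,0,0.0004],[0.002,0,0.0002],[0,0,0]], twist=[[0,0,0],[0,0,0],[0,0,0],[0,0,0]], gripper=[0.6,0.6,0.6,0.6])

```text
t: 14.7
eef_pos: [0.7988, 0.3516, 0.0852]
ee_rot: [-0.349, 1.645, 0.315]
force: [-2.9, -1.7, 6.6]
grip_width: 0.0494
grip_force: 43.4
```

>>> play_rows(travel=[[0.003,0,0.0003],[0,0,0]], twist=[[0,0,0],[0,0,0]], gripper=[0.6,0.6])

```text
t: 14.9
eef_pos: [0.7993, 0.352, 0.0852]
ee_rot: [-0.348, 1.64, 0.316]
force: [-3.7, -1.6, 11.5]
grip_width: 0.0497
grip_force: 42.3
```

>>> play_rows(travel=[[0.002,0,0.0002],[0,0,0]], twist=[[0,0,0],[0,0,0]], gripper=[0.6,0.6])

```text
t: 15.1
eef_pos: [0.7998, 0.3522, 0.0853]
ee_rot: [-0.348, 1.637, 0.317]
force: [-4.1, -2.1, 14.0]
grip_width: 0.0495
grip_force: 41.3
```

>>> play_rows(travel=[[0,0,0],[0,0,0],[0,0,0],[0,0,0],[0,0,0],[0,0,0],[0,0,0],[0,0,0]], twist=[[0,0,0],[0,0,0],[0,0,0],[0,0,0],[0,0,0],[0,0,0],[0,0,0],[0,0,0]], gripper=[0.6,0.6,0.3,0,0,0,0,0], force=20)

```text
t: 15.9
eef_pos: [0.7974, 0.3512, 0.0754]
ee_rot: [-0.352, 1.654, 0.314]
force: [-0.9, -0.3, 0.1]
grip_width: 0.0856
grip_force: 0.0
```

```bash
python3 - <<'E'
from h import *
go(None)
a,d1=snap('scene');b,d2=snap('side')
A=cv2.resize(a[120:260,350:510],(400,350));B=cv2.resize(b[150:290,110:270],(400,350))
cv2.imwrite('pics/rel.png',np.hstack([A,B])[...,::-1])
for n,im,d in(('scene',a,d1),('side',b,d2)):
    p=pts(n,d).reshape(-1,3); c=im.reshape(-1,3).astype(int)
    q=p[(c.min(1)>140)&(abs(p[:,0]-.75)<.06)&(abs(p[:,1]-.335)<.06)&(p[:,2]>-.01)&(p[:,2]<.35)]
    for lo in (.0,.02,.04,.06,.08,.1): 
        e=q[(q[:,2]>lo)&(q[:,2]<lo+.02)]; 
        if len(e): print(n,lo,len(e),e[:,:2].min(0).round(3),e[:,:2].max(0).round(3))
    print(q[:,2].max())
E
```

```text
t 15.9 q [ 4.120e-01  1.033e+00 -9.070e-01 -1.829e+00  6.000e-03 -1.000e-03] tcp [0.7974 0.3512 0.0754] F [-0.9 -0.3  0.1]
[[-0.101 -0.407  0.908]
 [-0.045  0.914  0.404]
 [-0.994 -0.    -0.11 ]]
scene 0.0 36 [0.749 0.302] [0.778 0.317]
scene 0.02 73 [0.749 0.3  ] [0.779 0.333]
scene 0.04 50 [0.761 0.306] [0.779 0.343]
scene 0.06 69 [0.754 0.304] [0.78  0.354]
scene 0.08 178 [0.705 0.277] [0.78  0.379]
scene 0.1 235 [0.729 0.302] [0.78  0.359]
0.14767486678286798
side 0.0 10 [0.748 0.356] [0.759 0.361]
side 0.02 5 [0.752 0.356] [0.76  0.361]
side 0.06 24 [0.728 0.347] [0.76  0.362]
side 0.08 89 [0.711 0.279] [0.775 0.381]
side 0.1 141 [0.724 0.303] [0.77  0.359]
0.12979889301945283
```

View pics/rel.png

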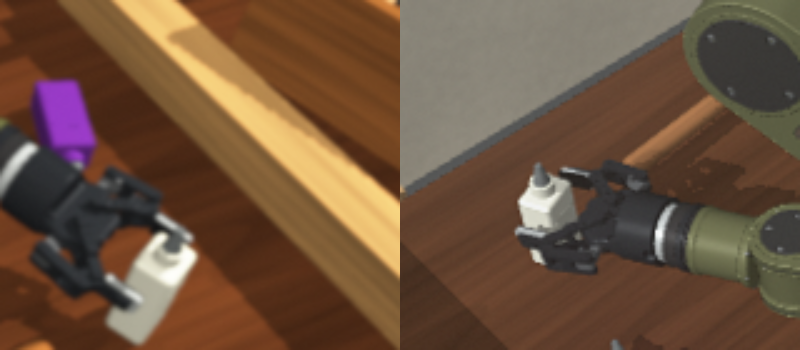

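>>> play_rows(travel=[[0,0,0],[0,0,0],[-0.01,0,-0.0011],[-0.02,0,-0.0022],[-0.02,0,-0.0022],[-0.02,0,-0.0022],[-0.02,0,-0.0022],[-0.03,0,-0.0033],[-0.03,0,-0.0033],[-0.02,0,-0.002],[0,0,0],[0,0,0]], twist=[[0,0,0],[0,0,0],[0,0,0],[0,0,0],[0,0,0],[0,0,0],[0,0,0],[0,0,0],[0,0,0],[0,0,0],[0,0,0],[0,0,0]], gripper=[0,0,0,0,0,0,0,0,0,0,0,0])

```text
t: 17.2
eef_pos: [0.7975, 0.3513, 0.2481]
ee_rot: [-0.351, 1.652, 0.315]
force: [-1.1, -0.5, 0.1]
grip_width: 0.0853
grip_force: 0.0
```

```bash
cat > bot.py <<'E'
from h import *
go(None)
for n in('scene','side'):
    im,d=snap(n)
    p=pts(n,d).reshape(-1,3); c=im.reshape(-1,3).astype(int)
    q=p[(c.min(1)>110)&(abs(p[:,0]-.75)<.05)&(abs(p[:,1]-.335)<.05)&(p[:,2]>-.01)&(p[:,2]<.13)]
    t=q[(q[:,2]>.09)&(q[:,2]<.11)]; r=cv2.minAreaRect(t[:,:2].astype(np.float32)*1000); print(n,len(t),r,np.median(t[:,2]))
    for lo in (0,.03,.06,.09): e=q[(q[:,2]>lo)&(q[:,2]<lo+.03)]; print(lo,len(e),e[:,:2].min(0).round(3) if len(e) else'',e[:,:2].max(0).round(3) if len(e) else'')
E
python3 bot.py
```

```text
t 17.2 q [ 4.120e-01  6.140e-01 -9.120e-01 -1.417e+00  6.000e-03 -1.000e-03] tcp [0.7975 0.3513 0.2481] F [-1.1 -0.5  0.1]
[[-0.099 -0.407  0.908]
 [-0.045  0.914  0.404]
 [-0.994 -0.    -0.109]]
scene 264 ((752.4364624023438, 328.12042236328125), (39.93568420410156, 51.409889221191406), 24.136199951171875) 0.10482029617558841
0 116 [0.746 0.299] [0.778 0.382]
0.03 149 [0.745 0.3  ] [0.778 0.352]
0.06 163 [0.745 0.299] [0.779 0.351]
0.09 306 [0.726 0.3  ] [0.779 0.357]
side 182 ((752.36376953125, 332.4036560058594), (40.45832061767578, 50.94942855834961), 23.457557678222656) 0.1030902595741089
0 81 [0.725 0.304] [0.761 0.362]
0.03 89 [0.725 0.306] [0.76  0.362]
0.06 112 [0.726 0.306] [0.76  0.362]
0.09 215 [0.725 0.303] [0.767 0.361]
```

```bash
cat > plan.py <<'E'
from h import *
def plan(tgt,Rt,n):
    s=arm.read_state(); M0=R.from_rotvec(s['ee_rot']); dR=(M0.inv()*R.from_matrix(Rt)).as_rotvec(); p0=s['eef_pos']
    print('n',n,'total twist deg',np.degrees(dR).round(1))
    for k in range(n):
        M=M0*R.from_rotvec(dR*k/n); print((M.inv().apply(np.array(tgt)-p0)/n).round(4).tolist(), np.degrees(dR/n).round(2).tolist())
def frame(x,z):
    x=np.array(x,float);z=np.array(z,float);z/=np.linalg.norm(z);x-=z*(x@z);x/=np.linalg.norm(x);return np.c_[x,np.cross(z,x),z]
E
python3 - <<'E'
from plan import *
plan([.60,.26,.30],frame([-.914,-.404,0],[0,0,-1]),12)
from fk import *
for k in range(0,13,3):
    P=.11+(np.pi/2-.11)*k/12; r=.87-(.87-.654)*k/12; z=.248+.052*k/12
    s=least_squares(lambda v:rows([0,v[0],v[1],P-v[0]+v[1]])@f-[r,z],[.8,-.5]); print(s.x,P-s.x[0]+s.x[1],s.cost)
E
```

```text
n 12 total twist deg [ 0.1 83.6  0.1]
[-0.0025, -0.0003, -0.0185] [0.01, 6.96, 0.01]
[-0.0002, -0.0003, -0.0187] [0.01, 6.96, 0.01]
[0.002, -0.0003, -0.0186] [0.01, 6.96, 0.01]
[0.0043, -0.0003, -0.0182] [0.01, 6.96, 0.01]
[0.0064, -0.0003, -0.0175] [0.01, 6.96, 0.01]
[0.0085, -0.0003, -0.0166] [0.01, 6.96, 0.01]
[0.0105, -0.0003, -0.0155] [0.01, 6.96, 0.01]
[0.0123, -0.0003, -0.0141] [0.01, 6.96, 0.01]
[0.0139, -0.0003, -0.0125] [0.01, 6.96, 0.01]
[0.0153, -0.0003, -0.0107] [0.01, 6.96, 0.01]
[0.0165, -0.0003, -0.0088] [0.01, 6.96, 0.01]
[0.0174, -0.0003, -0.0067] [0.01, 6.96, 0.01]
[ 0.6121477  -0.91365041] -1.4157981110807807 7.136728136699329e-19
[ 0.24858126 -0.75151344] -0.5248956173013195 1.1909377861748768e-16
[ 0.15967524 -0.40186998] 0.2788529442069129 1.392832535780849e-29
[0.27077411 0.01535038] 0.9501735131704823 2.0439480039657702e-26
[0.48921357 0.46452245] 1.5461052087790046 1.3221202160352741e-17
```

>>> play_rows(travel=[[-0.0012,0,-0.0093],[-0.0006,0,-0.0093],[0,0,-0.0094],[0.0005,0,-0.0094],[0.001,0,-0.0093],[0.0015,0,-0.0092],[0.002,0,-0.0091],[0.0026,0,-0.009],[0.0032,0,-0.0088],[0.0037,0,-0.0086],[0.0042,0,-0.0083],[0.0048,0,-0.008]], twist=[[0,3.5,0],[0,3.5,0],[0,3.5,0],[0,3.5,0],[0,3.5,0],[0,3.5,0],[0,3.5,0],[0,3.5,0],[0,3.5,0],[0,3.5,0],[0,3.5,0],[0,3.5,0]], gripper=[0,0,0,0,0,0,0,0,0,0,0,0])

```text
t: 18.5
eef_pos: [0.6973, 0.3067, 0.2717]
ee_rot: [-0.505, 2.376, 0.19]
force: [0.0, -0.1, 0.1]
grip_width: 0.0855
grip_force: 0.0
```

>>> play_rows(travel=[[0.0052,0,-0.0078],[0.0056,0,-0.0075],[0.006,0,-0.0071],[0.0064,0,-0.0067],[0.0068,0,-0.0063],[0.0072,0,-0.0058],[0.0076,0,-0.0054],[0.008,0,-0.005],[0.0082,0,-0.0044],[0.0085,0,-0.004],[0.0087,0,-0.0034],[0.009,0,-0.003]], twist=[[0,3.5,0],[0,3.5,0],[0,3.5,0],[0,3.5,0],[0,3.5,0],[0,3.5,0],[0,3.5,0],[0,3.5,0],[0,3.5,0],[0,3.5,0],[0,3.5,0],[0,3.5,0]], gripper=[0,0,0,0,0,0,0,0,0,0,0,0])

```text
t: 19.7
eef_pos: [0.5991, 0.263, 0.3008]
ee_rot: [0.651, -3.063, 0.004]
force: [0.9, -0.6, -0.3]
grip_width: 0.0852
grip_force: 0.0
```

```bash
python3 bot.py; python3 - <<'E'
from plan import *
plan([.404,-.2695,.22],frame([-.284,.959,0],[0,0,-1]),24)
E
```

```text
t 19.7 q [ 0.414  0.502  0.487  1.567 -0.    -0.005] tcp [0.5991 0.263  0.3008] F [ 0.9 -0.6 -0.3]
[[-0.914 -0.407 -0.01 ]
 [-0.407  0.914 -0.005]
 [ 0.011 -0.    -1.   ]]
scene 260 ((752.4876098632812, 328.2524108886719), (39.972450256347656, 50.60490036010742), 24.69024085998535) 0.10472700926802156
0 112 [0.746 0.299] [0.778 0.369]
0.03 145 [0.746 0.3  ] [0.778 0.352]
0.06 167 [0.745 0.3  ] [0.779 0.352]
0.09 300 [0.726 0.301] [0.779 0.357]
side 186 ((750.4773559570312, 332.3687744140625), (39.5140266418457, 51.295955657958984), 18.155344009399414) 0.10290386370012357
0 99 [0.726 0.305] [0.76  0.361]
0.03 118 [0.727 0.306] [0.762 0.36 ]
0.06 127 [0.724 0.306] [0.762 0.361]
0.09 213 [0.725 0.305] [0.769 0.361]
n 24 total twist deg [-0.5 -0.4 97.5]
[0.0165, -0.017, 0.0035] [-0.02, -0.02, 4.06]
[0.0152, -0.0181, 0.0035] [-0.02, -0.02, 4.06]
[0.0139, -0.0191, 0.0035] [-0.02, -0.02, 4.06]
[0.0125, -0.0201, 0.0035] [-0.02, -0.02, 4.06]
[0.0111, -0.0209, 0.0035] [-0.02, -0.02, 4.06]
[0.0096, -0.0216, 0.0034] [-0.02, -0.02, 4.06]
[0.008, -0.0223, 0.0034] [-0.02, -0.02, 4.06]
[0.0064, -0.0228, 0.0034] [-0.02, -0.02, 4.06]
[0.0048, -0.0232, 0.0034] [-0.02, -0.02, 4.06]
[0.0031, -0.0234, 0.0034] [-0.02, -0.02, 4.06]
[0.0015, -0.0236, 0.0034] [-0.02, -0.02, 4.06]
[-0.0002, -0.0237, 0.0034] [-0.02, -0.02, 4.06]
[-0.0019, -0.0236, 0.0034] [-0.02, -0.02, 4.06]
[-0.0036, -0.0234, 0.0034] [-0.02, -0.02, 4.06]
[-0.0052, -0.0231, 0.0034] [-0.02, -0.02, 4.06]
[-0.0068, -0.0227, 0.0033] [-0.02, -0.02, 4.06]
[-0.0084, -0.0221, 0.0033] [-0.02, -0.02, 4.06]
[-0.01, -0.0215, 0.0033] [-0.02, -0.02, 4.06]
[-0.0115, -0.0207, 0.0033] [-0.02, -0.02, 4.06]
[-0.0129, -0.0198, 0.0033] [-0.02, -0.02, 4.06]
[-0.0143, -0.0189, 0.0033] [-0.02, -0.02, 4.06]
[-0.0156, -0.0178, 0.0033] [-0.02, -0.02, 4.06]
[-0.0168, -0.0167, 0.0033] [-0.02, -0.02, 4.06]
[-0.0179, -0.0154, 0.0033] [-0.02, -0.02, 4.06]
```

>>> play_rows(travel=[[0.0165,-0.017,0.0035],[0.0152,-0.0181,0.0035],[0.0139,-0.0191,0.0035],[0.0125,-0.02,0.0035],[0.0111,-0.0209,0.0035],[0.0096,-0.0216,0.0034],[0.008,-0.0223,0.0034],[0.0064,-0.0228,0.0034],[0.0048,-0.0232,0.0034],[0.0031,-0.0234,0.0034],[0.0015,-0.0236,0.0034],[-0.0002,-0.0237,0.0034]], twist=[[0,0,4.06],[0,0,4.06],[0,0,4.06],[0,0,4.06],[0,0,4.06],[0,0,4.06],[0,0,4.06],[0,0,4.06],[0,0,4.06],[0,0,4.06],[0,0,4.06],[0,0,4.06]], gripper=[0,0,0,0,0,0,0,0,0,0,0,0])

```text
t: 21.0
eef_pos: [0.5006, -0.0043, 0.2614]
ee_rot: [-0.676, -3.064, 0.005]
force: [-0.4, -0.4, -0.6]
grip_width: 0.0853
grip_force: 0.0
```

>>> play_rows(travel=[[-0.0019,-0.0236,0.0034],[-0.0036,-0.0234,0.0034],[-0.0052,-0.0231,0.0034],[-0.0068,-0.0227,0.0033],[-0.0084,-0.0221,0.0033],[-0.01,-0.0215,0.0033],[-0.0115,-0.0207,0.0033],[-0.0129,-0.0198,0.0033],[-0.0143,-0.0189,0.0033],[-0.0156,-0.0178,0.0033],[-0.0168,-0.0167,0.0033],[-0.0179,-0.0154,0.0033]], twist=[[0,0,4.06],[0,0,4.06],[0,0,4.06],[0,0,4.06],[0,0,4.06],[0,0,4.06],[0,0,4.06],[0,0,4.06],[0,0,4.06],[0,0,4.06],[0,0,4.06],[0,0,4.06]], gripper=[0,0,0,0,0,0,0,0,0,0,0,0])

```text
t: 22.2
eef_pos: [0.4027, -0.2709, 0.2227]
ee_rot: [-1.881, -2.513, 0.007]
force: [0.0, 0.7, -0.1]
grip_width: 0.0854
grip_force: 0.0
```

>>> play_rows(travel=[[0,0,0],[0,0,0],[0,0,0]], twist=[[0,0,0],[0,0,0],[0,0,0]], gripper=[0,0,0])

```text
t: 22.5
eef_pos: [0.4035, -0.2695, 0.2237]
ee_rot: [-1.875, -2.517, 0.007]
force: [0.8, -0.1, -0.1]
grip_width: 0.0857
grip_force: 0.0
```

```bash
python3 - <<'E'
from plan import *
go([.404,-.2695,.080])
plan([.404,-.2695,.08],frame([-.284,.959,0],[0,0,-1]),1)
im,d=snap('wrist'); s=arm.read_state(); M=R.from_rotvec(s['ee_rot']).as_matrix(); c=arm.calibration('wrist'); H=np.array(c['hand_eye'])
v,u=np.mgrid[:420,:560]; P=np.stack([(u-c['cx'])/c['fx']*d,(v-c['cy'])/c['fy']*d,d],-1).reshape(-1,3)
p=(P@H[:3,:3].T+H[:3,3])@M.T+s['eef_pos']
q=p[(p[:,2]>.125)&(p[:,2]<.155)&(d.ravel()>0)&(abs(p[:,0]-.404)<.06)&(abs(p[:,1]+.27)<.08)]
r=cv2.minAreaRect(q[:,:2].astype(np.float32)*1000); print(len(q),q[:,2].max(),r)
E
```

```text
t 22.5 q [-0.586  0.186 -0.182  1.206 -0.004  0.695] tcp [ 0.4035 -0.2695  0.2237] F [ 0.8 -0.1 -0.1]
[[-0.286  0.958 -0.005]
 [ 0.958  0.286 -0.002]
 [-0.    -0.005 -1.   ]]
shift [-1.000e-04  1.200e-03  1.437e-01]
n 1 total twist deg [-0.3  0.   0.1]
[-0.0001, 0.0012, 0.1437] [-0.29, 0.03, 0.13]
1534 0.1427332888494477 ((404.6030578613281, -268.6665344238281), (10.505809783935547, 109.04197692871094), 16.380556106567383)
```

>>> play_rows(travel=[[0,0.001,0.025],[0,0,0.03],[0,0,0.03],[0,0,0.03],[0,0,0.018],[0,0,0.01],[0,0,0],[0,0,0],[0,0,0]], twist=[[0,0,0],[0,0,0],[0,0,0],[0,0,0],[0,0,0],[0,0,0],[0,0,0],[0,0,0],[0,0,0]], gripper=[0,0,0,0,0,0,0,0,0])

```text
t: 23.45
eef_pos: [0.4049, -0.2709, 0.0823]
ee_rot: [1.878, 2.518, -0.007]
force: [0.3, -1.1, -0.3]
grip_width: 0.0855
grip_force: 0.0
```

>>> play_rows(travel=[[0,0,0],[0,0,0],[0,0,0],[0,0,0],[0,0,0],[0,0,0],[0,0,0],[0,0,0],[0,0,0],[0,0,0]], twist=[[0,0,0],[0,0,0],[0,0,0],[0,0,0],[0,0,0],[0,0,0],[0,0,0],[0,0,0],[0,0,0],[0,0,0]], gripper=[1,1,1,1,1,1,1,1,1,1], force=40)

```text
t: 24.45
eef_pos: [0.4042, -0.2702, 0.0812]
ee_rot: [-1.877, -2.517, 0.006]
force: [2.2, 1.8, 1.1]
grip_width: 0.0097
grip_force: 38.9
```

```bash
python3 - <<'E'
from h import *
go(None)
s=arm.read_state(); M=R.from_rotvec(s['ee_rot']).as_matrix(); p0=s['eef_pos']
cx=np.array([.959,.284,0]); z=np.array([0,0,1.])
h=lambda t:cx*(-.15*np.cos(t)+.045*np.sin(t))+z*(.15*np.sin(t)+.045*np.cos(t))
T=np.linspace(0,np.pi/4,19)
for a,b in zip(T[:-1],T[1:]): print((M.T@(h(b)-h(a))).round(4).tolist())
print((p0+h(np.pi/4)-h(0)).round(4))
E
```

```text
t 24.45 q [-0.586  0.284 -0.445  0.844 -0.004  0.695] tcp [ 0.4042 -0.2702  0.0812] F [2.2 1.8 1.1]
[[-0.285  0.959 -0.004]
 [ 0.959  0.285 -0.002]
 [-0.001 -0.004 -1.   ]]
[-0.0, 0.0021, -0.0065]
[-0.0, 0.0024, -0.0064]
[-0.0, 0.0026, -0.0063]
[-0.0, 0.0029, -0.0062]
[-0.0, 0.0032, -0.006]
[-0.0, 0.0034, -0.0059]
[-0.0, 0.0037, -0.0057]
[-0.0, 0.0039, -0.0056]
[-0.0, 0.0042, -0.0054]
[-0.0, 0.0044, -0.0052]
[-0.0, 0.0046, -0.005]
[-0.0, 0.0048, -0.0048]
[-0.0, 0.0051, -0.0046]
[-0.0, 0.0053, -0.0044]
[-0.0, 0.0054, -0.0041]
[-0.0, 0.0056, -0.0039]
[-0.0, 0.0058, -0.0037]
[-0.0, 0.0059, -0.0034]
[ 0.4768 -0.2487  0.1741]
```

Bar gripped. Next is the lift along the arc.

>>> play_rows(travel=[[0,0.0021,-0.0065],[0,0.0024,-0.0064],[0,0.0026,-0.0063],[0,0.0029,-0.0062],[0,0.0032,-0.006],[0,0.0034,-0.0059],[0,0.0037,-0.0057],[0,0.0039,-0.0056],[0,0.0042,-0.0054]], twist=[[0,0,0],[0,0,0],[0,0,0],[0,0,0],[0,0,0],[0,0,0],[0,0,0],[0,0,0],[0,0,0]], gripper=[1,1,1,1,1,1,1,1,1])

```text
t: 25.35
eef_pos: [0.4303, -0.2626, 0.1355]
ee_rot: [-1.877, -2.515, 0.011]
force: [-1.8, -4.0, -2.5]
grip_width: 0.0096
grip_force: 38.9
```

>>> play_rows(travel=[[0,0.0044,-0.0052],[0,0.0046,-0.005],[0,0.0048,-0.0048],[0,0.0051,-0.0046],[0,0.0053,-0.0044],[0,0.0054,-0.0041],[0,0.0056,-0.0039],[0,0.0058,-0.0037],[0,0.0059,-0.0034],[0,0,0],[0,0,0],[0,0,0]], twist=[[0,0,0],[0,0,0],[0,0,0],[0,0,0],[0,0,0],[0,0,0],[0,0,0],[0,0,0],[0,0,0],[0,0,0],[0,0,0],[0,0,0]], gripper=[1,1,1,1,1,1,1,1,1,1,1,1])

```text
t: 26.55
eef_pos: [0.4741, -0.2499, 0.1762]
ee_rot: [-1.879, -2.515, 0.015]
force: [-8.6, -4.0, 10.1]
grip_width: 0.0096
grip_force: 39.4
```

```bash
cat > lid.py <<'E'
from h import *
go(None)
H=np.array([.548,-.227,.09]); cx=np.array([.959,.284,0]); cy=np.array([-.284,.959,0])
for n in('scene','side'):
    im,d=snap(n); p=pts(n,d).reshape(-1,3)-H; a,b,z=-p@cx,p@cy,p[:,2]
    k=(a>-.05)&(a<.2)&(abs(b)<.105)&(z>.012)&(z<.25)&((abs(b)>.065)); 
    a,z=a[k],z[k]; th=np.degrees(np.arctan2(z,a)); 
    c=np.histogram(th,np.arange(20,90,5)); i=c[0].argmax(); m=abs(th-c[1][i]-2.5)<12
    for _ in range(3): f=np.polyfit(a[m],z[m],1); m=abs(z-np.polyval(f,a))<.006
    print(n,k.sum(),m.sum(),'lid angle',np.degrees(np.arctan(f[0])),f)
E
python3 lid.py; python3 bot.py
python3 -c "
from h import *
a=np.load('scene.npz')['im'];b=np.load('side.npz')['im'];cv2.imwrite('pics/lid.png',np.hstack([cv2.resize(a,(400,300)),cv2.resize(b,(400,300))])[...,::-1])"
```

```text
t 26.55 q [-0.479  0.294 -0.16   1.12  -0.009  0.804] tcp [ 0.4741 -0.2499  0.1762] F [-8.6 -4.  10.1]
[[-0.284  0.959 -0.008]
 [ 0.959  0.284 -0.006]
 [-0.004 -0.009 -1.   ]]
scene 3388 3382 lid angle 43.83846775652035 [0.96025516 0.01378767]
side 429 408 lid angle 43.50000703084323 [0.9489648  0.01670594]
t 26.65 q [-0.479  0.294 -0.161  1.12  -0.009  0.804] tcp [ 0.4741 -0.2499  0.1762] F [-9.2 -4.2 10.5]
[[-0.284  0.959 -0.008]
 [ 0.959  0.284 -0.006]
 [-0.004 -0.009 -1.   ]]
scene 257 ((752.9237670898438, 328.46063232421875), (39.045101165771484, 52.71601867675781), 23.755287170410156) 0.10480678910414609
0 109 [0.747 0.3  ] [0.778 0.356]
0.03 155 [0.746 0.3  ] [0.779 0.352]
0.06 157 [0.746 0.301] [0.779 0.351]
0.09 297 [0.728 0.3  ] [0.779 0.356]
side 190 ((752.0015258789062, 332.90631103515625), (43.25473403930664, 51.903629302978516), 22.412071228027344) 0.10229120636279246
0 87 [0.726 0.306] [0.758 0.362]
0.03 101 [0.725 0.304] [0.764 0.362]
0.06 118 [0.726 0.305] [0.761 0.362]
0.09 220 [0.726 0.304] [0.772 0.361]
```

View pics/lid.png

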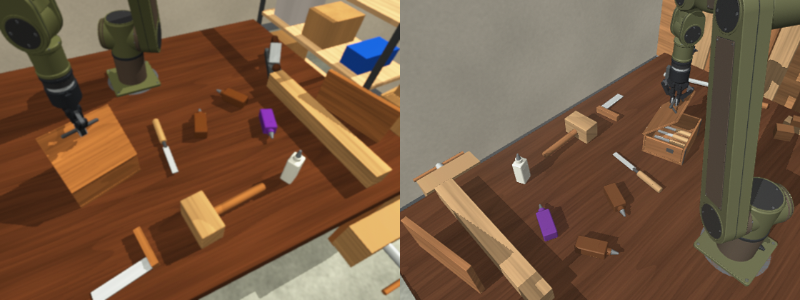

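The pictures show the lid held at about 44° and the white bottle upright at scene (292,165). The mallet, chisel and square look where they were. I'll let the arm settle briefly, then hand in.

>>> play_rows(travel=[[0,0,0],[0,0,0],[0,0,0],[0,0,0],[0,0,0]], twist=[[0,0,0],[0,0,0],[0,0,0],[0,0,0],[0,0,0]], gripper=[1,1,1,1,1])

```text
t: 27.25
eef_pos: [0.4741, -0.2499, 0.1762]
ee_rot: [-1.879, -2.515, 0.015]
force: [-9.3, -3.7, 10.1]
grip_width: 0.0096
grip_force: 39.4
```

```bash
python3 lid.py; python3 -c "
from h import *
print(arm.hand_in())"
```

```text
t 27.25 q [-0.479  0.294 -0.161  1.12  -0.009  0.804] tcp [ 0.4741 -0.2499  0.1762] F [-9.3 -3.7 10.1]
[[-0.284  0.959 -0.008]
 [ 0.959  0.284 -0.006]
 [-0.004 -0.009 -1.   ]]
scene 3394 3378 lid angle 43.822573142410775 [0.95972209 0.01376013]
side 429 406 lid angle 43.47155197890344 [0.94802137 0.01670197]
the job is handed in; nothing more can be done
None
```

I handed the job in at about 27 s: the glue bottle stands upright and released, the lid is held still at about 44°, and the mallet, chisel and square look unmoved in the camera views; no verdict was returned.

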